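# Rock the seesaw gate over and feed two glass balls down the other chute

## Robot

A 6-joint arm with a two-finger parallel gripper is mounted at the origin on the work surface. World frame = base frame: x ahead of the robot, y to its left, z up, the work surface at z = 0. Lengths are in mm, angles in degrees, forces in N, time in s.
With the tool pointing down it reaches from about 300 to 850 mm from the base axis. Payload 4.2 kg.
Tool frame: the origin (TCP) lies on the mounting face of the last link; the fingertips stand 191 mm ahead of it and the grasp point (between the pads) lies 172 mm ahead of it; z points along the fingers, y is the direction in which the jaws open and shut (so a half turn about z gives the same grasp; the last joint's range is limited). The gripper opens to 91 mm and grips with 3 to 60 N. Pads are 32 mm wide; open, the fingers measure 118 mm over their backs; the gripper's body (76 mm by 178 mm) begins 60 mm behind the grasp point.
Start: joints at [62.281, 18.312, 89.639, -0, 72.044, -1.146], TCP at [257.223, 514.256, 404.776] pointing down, gripper open.
Joint ranges: [-177.97, 177.97], [-48.28, 115.42], [12.27, 149.76], [-77.06, 257.06], [2.81, 150.46], [-146.56, 146.56]. Speed limits (degrees/s): [147.25, 147.25, 180, 180, 180, 180].

## Interface

Orientations are given as [roll, pitch, yaw] about the fixed x, y, z axes, in that order (R = Rz(yaw) Ry(pitch) Rx(roll)).
In Python, from workcell import env gives the robot as it stands.
- The arm moves only by the shell command python3 -m handwheel 'ROWS' [FORCE]. ROWS is JSON, a list of rows, each an object with "gripper": the opening in per cent of the stroke, from 0 (shut) to 100 (fully open); "travel": the shift along the tool's x, y, z in m, a list of three; "twist": the turn about the tool's z in rad. In form: [{"gripper": gripper, "travel": [x, y, z], "twist": twist}, ...]. A call has 1 to 5 rows; each row shifts and turns the commanded pose from where the row before left it, along the tool's axes as they then stand; what a row does not reach is not made up. A row lasts 1/12 s, in which the tool goes at most 41.7 mm and 7.16 degrees, less where a joint would pass 70% of its speed; a pose out of reach is approached as far as the arm can. A call with a gripper value outside its range is refused whole. The fingers move at their own pace and stop on an object; FORCE is the grip in N (left out, the last holds). Time passes only in rows, so rows that do not move let the fingers close. It gives the time, the measured TCP pose, the force and the opening at its end, in the units of the state.
- env.state(): the state, without advancing time (a new reading comes with each control period).
- env.grab_frame(name): name is "scene" or "top" or "wrist"; returns a dict with "frame" (480x640x3 uint8, red, green, blue), "intrinsics" (3x3 intrinsics, pixels), "extrinsics" (4x4, takes a point from camera to world coordinates). Camera axes: x right, y down, z forward; pixel columns grow to the right and rows downward; lengths in mm; the calibration is good to about 2 mm. A picture is of the moment at which its call begins. There is no depth.
- env.job_done(): hands the job in, once; it reports no verdict.
Trained networks look in the newest picture that a camera, given by its name, has taken for a name from the list of things; names that differ only in an ending like _2 or _b are one class to them, and where a whole thing is asked for, a point or a joint stands for the part that bears it (a point fixed in the world has none). Each returns a list of dicts, best first, with "confidence" (0 to 1); they miss things now and then, are a little off and sometimes report something else, mostly with a low value. They report only what shows in the picture. A call takes as long as a camera call. They do not tell look-alikes from the thing itself.
- env.trace(camera, thing): "pixels" (480x640 bool, what is visible of it) and "uv" ([column, row] in pixels, amid what is visible of it).
- env.pinpoint(camera, thing): "uv" ([column, row] in pixels: a listed point, or the origin of a listed thing).
The state is a dict: "time_s": time; "qpos": joint angles; "qvel": joint speeds; "effort": joint torques, N m; "ee_pos": TCP position; "ee_rot": TCP orientation; "force": force on the tool from outside, world axes, zero at the start; "torque": the same for the moment, N m; "gripper_width": finger opening in mm.
Only numpy, scipy, OpenCV 4.12 (cv2) and the standard library are available. Lean on these libraries where they do the work, as an engineer would, in place of code of your own. Each camera call takes 0.05 s, during which the arm holds its last target. There are 200 camera calls.

## Task

The seesaw gate on the feed stand is tipped so that parts would run down one of the two chutes. With a fingertip, press the gate's raised end down until it rocks over and rests tipped the other way; then push the two glass balls along the feed track with a shut fingertip, from behind the rear ball, so that both drop onto the gate and roll by themselves down the other chute into its catch box. Only touch and push: lift or carry nothing, touch the balls only while they are on the track, and leave the other things on the bench where they are.

Things in the scene. Friction and masses are not known exactly. Their poses are not given: they have to be found in the camera images.
- stand: Feed stand, fixed to the bench; place and yaw vary. Sizes in mm. Origin on the bench top straight below the middle of the gate's pivot; +x along the feed track, away from the robot; +y to the left, along the gate; z up. 'Stand x, y, z' below are in this frame. A plywood deck 12 thick lies under track and gate (x -225 to 75, |y| < 85).
- track_rear (a point): Middle of the track floor at its open rear end, stand (-225, 0, 125). The track is a straight wooden channel along stand x to x = -30, 58 wide inside, walls only 6 above the floor. Floor level at z = 125 to x = -85, then a ramp drops 8 to the end over the gate's middle. 16 wide notches at x = -160 and -100 hold the balls; about 0.6 N of level push rolls one out.
- ramp_top (a point): Top of the steel ramp on the track, stand (-85, 0, 125). A ball whose centre is pushed past here rolls down onto the gate by itself. Axes as the stand.
- pivot (a point): Middle of the gate's pivot, stand (0, 0, 85). The gate is a steel trough 230 long along y, 56 wide inside, back wall up to 53 above the pivot, brass weight on a stem behind its middle (x 31 to 47, up to z = 207). Beyond each end of the gate an aluminium chute runs down to a wooden catch box.
- gate (a joint): Tilt of the gate about stand x, rad, -0.25 to 0.25 (its stops). Positive: left (+y) end up, parts run down the right chute; negative: right end up, parts run down the left chute. The brass weight above the pivot makes it fall to either stop; it starts at one of them (at most still falling onto it in the first second). About 0.5 to 1 N down on the raised tab moves it; past level it falls over by itself and stays.
- left_tab (a point): Centre of the upper face of the left press tab: a flat steel tab on the gate's front wall, jutting towards the robot near its left (+y) end. 50 (x, from stand x -77 to -27) by 36 (y), 5 thick. This point: stand x = -56, y = 100, about z = 134 when raised, z = 84 when lowered. Axes turn with the gate.
- right_tab (a point): The same for the right press tab (y = -100).
- rear_ball_center (a point): Centre of the rear glass ball (the one nearer the robot), 50 diameter, about 160 g, slippery polished glass; starts in the notch at stand x = -160, y = 0, z = 149 (24 above the track floor). Push it below its middle, with the fingertip 8 to 16 above the track floor: pushed near or above its middle it may be pressed down and jam. Its axes mean nothing.
- front_ball_center (a point): Centre of the front glass ball, alike; starts in the notch at stand x = -100, y = 0, z = 149.
- left_box (a point): Centre of the inner floor of the left catch box (stand y = +262, z = 6), 106 by 104 inside; axes as the stand.
- right_box (a point): Centre of the inner floor of the right catch box (stand y = -262, z = 6), 106 by 104 inside; axes as the stand.
- tumbler: A bystander: clear glass tumbler, 66 diameter, 85 high, to the right of the track. Loose; leave it alone. Origin at the centre of its underside.
- paste_jar: A bystander: white jar with black cap, 56 diameter, 60 high, to the left of the track. Loose; leave it alone. Origin at the centre of its underside.
- brass_lap: A bystander: brass lap, disc 72 diameter with an upright spigot, 45 high, before the right box. Loose; leave it alone. Origin at the centre of its underside.
- wood_chock: A bystander: wooden chock, 40 x 75 x 30 high, before the left box. Loose; leave it alone. Origin at the centre of its underside.
- stopper: A bystander: glass stopper, 40 diameter, 58 high, on the near left. Loose; leave it alone. Origin at the centre of its underside.
- pumice_block: A bystander: grey pumice block, 60 x 40 x 28 high, on the near right. Loose; leave it alone. Origin at the centre of its underside.
- bench_brush: A bystander: brush about 160 long lying on the bench to the right. Loose; leave it alone.
Not all that is in view belongs to the job. Leave any red look-alike of the part that bears rear_ball_center alone.

How it is judged:
By the outcome, as a careful person would: the job done as asked, in the order asked, and still so for the second after the job is handed in, with the robot touching nothing.
It also fails if it takes over 45 s, if anything falls off the work surface, if the arm or the gripper's body presses on something with over 40 N, if the wrist force passes 120 N, or if a joint passes its speed limit or range.

## Working session

There is one attempt and no reset: what is moved stays moved. The work goes in short steps, Python scripts to look and compute and a shell command to move; the robot and the scene stay as the last step left them, time stands still between calls to the robot, and variables do not carry over. Pictures are saved under pics/ and viewed, about 8 in all and at most 12, crops included, and the job is handed in when it is done.

```bash
mkdir -p pics
cat > h.py <<'E'
import numpy as np, cv2
from workcell import env
def ray(f,uv):
    K=np.array(f["intrinsics"]);T=np.array(f["extrinsics"])
    d=T[:3,:3]@np.linalg.solve(K,[uv[0],uv[1],1.0]);return T[:3,3],d
def atz(f,uv,z):
    o,d=ray(f,uv);return o+d*(z-o[2])/d[2]
def proj(f,p):
    K=np.array(f["intrinsics"]);T=np.linalg.inv(np.array(f["extrinsics"]))
    c=T[:3,:3]@np.array(p)+T[:3,3];u=K@c;return u[:2]/u[2]
E
python3 - <<'E'
from h import *
s=env.state();print(s["time_s"],s["ee_pos"],s["ee_rot"],s["gripper_width"])
Z=dict(track_rear=125,ramp_top=125,pivot=85,left_tab=109,right_tab=109,rear_ball_center=149,front_ball_center=149,left_box=6,right_box=6)
ims=[]
for c in("top","scene"):
    f=env.grab_frame(c);im=f["frame"][:,:,::-1].copy();cv2.imwrite(f"pics/{c}0.png",im)
    print(c,np.array(f["extrinsics"])[:3,3].round())
    for n,z in Z.items():
        for r in env.pinpoint(c,n)[:2]:
            print(n,round(r["confidence"],2),np.round(r["uv"]),atz(f,r["uv"],z).round())
E
```

```text
0.0 [257.1479907  514.09825092 403.92209774] [-1.79899200e+02 -2.42398007e-03  1.53427400e+02] 91.16002191350924
top [ 395.  -28. 1285.]
track_rear 0.77 [327. 287.] [431. -61. 125.]
ramp_top 0.73 [323. 216.] [568. -51. 125.]
pivot 0.92 [319. 176.] [657. -43.  85.]
left_tab 0.73 [273. 204.] [593.  49. 109.]
right_tab 0.8 [372. 197.] [ 611. -147.  109.]
rear_ball_center 0.92 [325. 255.] [490. -55. 149.]
rear_ball_center 0.76 [280. 315.] [376.  29. 149.]
front_ball_center 0.66 [325. 219.] [559. -54. 149.]
left_box 0.83 [198. 195.] [629. 219.   6.]
scene [1005.  259.  809.]
track_rear 0.96 [338. 192.] [431. -64. 125.]
track_rear 0.52 [426. 307.] [579. 203. 125.]
ramp_top 0.55 [302. 242.] [581. -52. 125.]
ramp_top 0.46 [338. 190.] [428. -68. 125.]
pivot 0.59 [285. 284.] [655. -41.  85.]
left_tab 0.75 [342. 263.] [570.  32. 109.]
left_tab 0.34 [284. 309.] [708.  -3. 109.]
right_tab 0.93 [252. 242.] [ 623. -140.  109.]
rear_ball_center 0.82 [344. 190.] [441. -45. 149.]
rear_ball_center 0.6 [390. 221.] [461.  70. 149.]
front_ball_center 0.81 [307. 222.] [551. -60. 149.]
left_box 0.87 [412. 362.] [625. 221.   6.]
right_box 0.69 [179. 256.] [ 684. -306.    6.]
right_box 0.32 [325. 205.] [ 386. -124.    6.]
```

```bash
ls; ls pics
```

```text
h.py
pics
scene0.png
top0.png
```

View pics/top0.png

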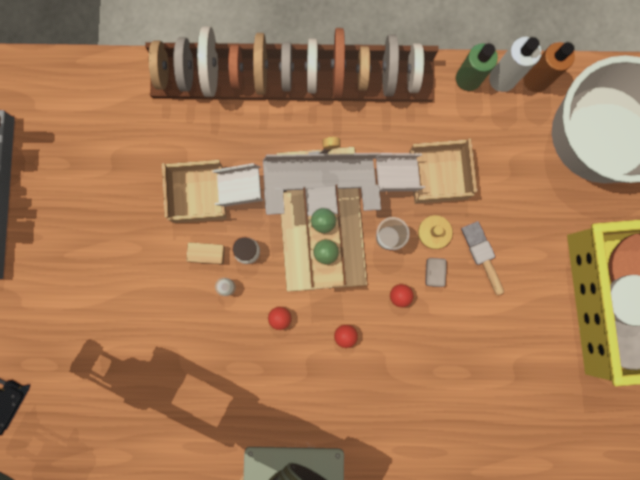

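View pics/scene0.png

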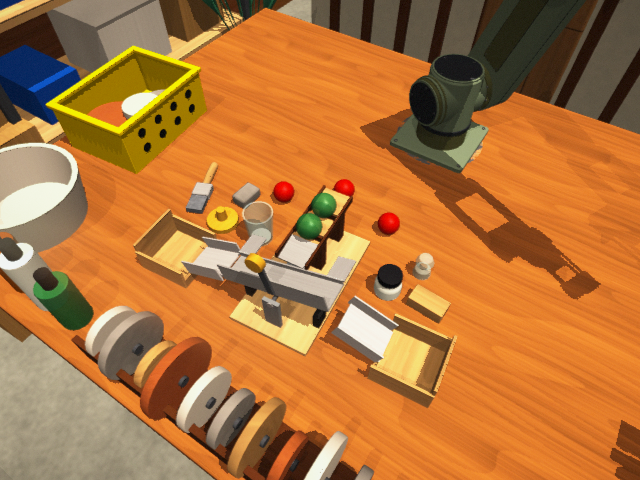

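Top view: green balls at (326,252) and (323,220) on the track, red decoys on the bench, the gate across (320,180). I'll fit the stand pose and decide the tilt from residuals.

```bash
cat > fit.py <<'E'
from h import *
from scipy.optimize import least_squares
P=dict(track_rear=(-225,0,125),ramp_top=(-85,0,125),pivot=(0,0,85),rear_ball_center=(-160,0,149),front_ball_center=(-100,0,149),left_box=(0,262,6),right_box=(0,-262,6))
obs=[];F={}
for c in("top","scene"):
    F[c]=env.grab_frame(c)
    for n in list(P)+["left_tab","right_tab"]:
        for r in env.pinpoint(c,n)[:3]: obs.append((c,n,r["uv"],r["confidence"]))
def W(q,p):
    c,s=np.cos(q[2]),np.sin(q[2]);return np.array([q[0]+c*p[0]-s*p[1],q[1]+s*p[0]+c*p[1],p[2]])
def tabs(t): return dict(P,left_tab=(-56,100,109+25*t),right_tab=(-56,-100,109-25*t))
q0=[656,-42,.1]
for t in(1,-1):
    M=tabs(t);use=[o for o in obs if np.linalg.norm(proj(F[o[0]],W(q0,M[o[1]]))-o[2])<25]
    fun=lambda q:np.concatenate([proj(F[o[0]],W(q,M[o[1]]))-o[2] for o in use])
    r=least_squares(fun,q0,loss="soft_l1",f_scale=2);print(t,r.cost,r.x,np.degrees(r.x[2]))
    for o,e in zip(use,fun(r.x).reshape(-1,2)):print(o[0],o[1],round(o[3],2),e.round(1))
    q=r.x
    for c in F:
        im=cv2.cvtColor(F[c]["frame"],cv2.COLOR_RGB2BGR) if t==1 else im_[c]
        if t==1: im_=globals().setdefault("im_",{});im_[c]=im
        th=.25*t
        for y in(82,100,118,-82,-100,-118):
            for x in(-77,-27): cv2.circle(im,tuple(int(round(8*v)) for v in proj(F[c],W(q,(x,y,109+y*.25*t)))),8,(0,0,255) if t==1 else (255,0,0),-1,shift=3)
a=cv2.resize(im_["top"][130:300,230:400],(510,510));b=cv2.resize(im_["scene"][180:350,210:380],(510,510))
cv2.imwrite("pics/fit.png",cv2.resize(np.hstack([a,b]),(800,400)))
print(env.state()["time_s"])
E
python3 fit.py
```

```text
1 111.41382448940477 [ 6.55819110e+02 -4.19649186e+01  1.11022721e-01] 6.3611333319638845
top track_rear 0.89 [2.2 1.4]
top ramp_top 0.73 [-2.  -0.6]
top pivot 0.6 [2.7 1.8]
top rear_ball_center 0.81 [ 1.9 -1.9]
top front_ball_center 0.95 [1.9 0.9]
top left_box 0.68 [-0.2 -2. ]
top right_box 0.85 [1.9 0.6]
top left_tab 0.94 [-2.3  0.3]
top right_tab 0.75 [ 0.3 -0.1]
scene track_rear 0.65 [-2.7 -1. ]
scene ramp_top 0.64 [ 3.4 -0.7]
scene pivot 0.98 [ 0.7 -0.2]
scene rear_ball_center 0.81 [-17.2  15.8]
scene rear_ball_center 0.64 [ 0.6 -1.5]
scene front_ball_center 0.8 [0.3 0.8]
scene left_box 0.84 [-1.8 -0. ]
scene right_box 0.98 [2.9 1.6]
scene left_tab 0.9 [7.2 4. ]
scene right_tab 0.79 [1.2 2.6]
-1 169.7950943010735 [ 6.55954609e+02 -4.05990390e+01  1.11039918e-01] 6.362118685903864
top track_rear 0.89 [1.5 1.3]
top ramp_top 0.73 [-2.7 -0.7]
top pivot 0.6 [2.1 1.7]
top rear_ball_center 0.81 [ 1.1 -2. ]
top front_ball_center 0.95 [1.2 0.8]
top left_box 0.68 [-0.9 -2.1]
top right_box 0.85 [1.3 0.6]
top left_tab 0.94 [-1.4  4.4]
top right_tab 0.75 [ 2.2 -4.7]
scene track_rear 0.65 [-2.2 -0.7]
scene ramp_top 0.64 [ 4.  -0.4]
scene pivot 0.98 [1.3 0.2]
scene rear_ball_center 0.81 [-16.6  16.1]
scene rear_ball_center 0.64 [ 1.2 -1.2]
scene front_ball_center 0.8 [0.9 1.1]
scene left_box 0.84 [-1.1  0.4]
scene right_box 0.98 [3.4 1.9]
scene left_tab 0.9 [ 6.4 19.4]
scene right_tab 0.79 [ -1.1 -13. ]
2.0
```

View pics/fit.png

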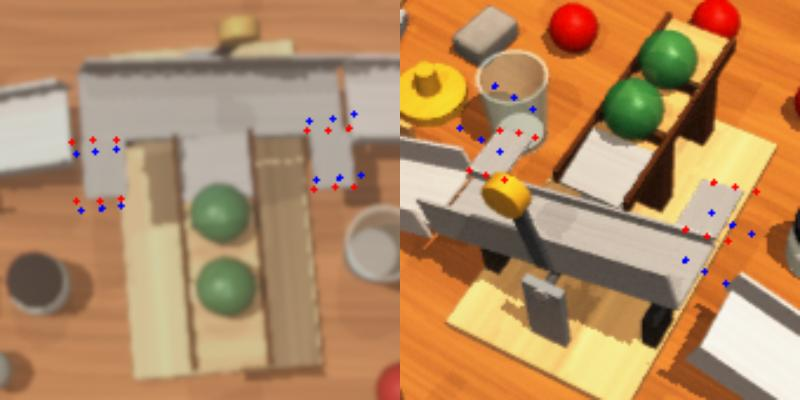

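The left end is up: overlay residuals are 7 px against 19 px for the other tilt, and the weight leans right. So the left tab has to be pressed. I'll turn the tool so its x is stand y and its y is stand x, and shut the gripper.

```bash
python3 -m handwheel '[{"gripper":0,"travel":[0,0,0],"twist":0.1245},{"gripper":0,"travel":[0,0,0],"twist":0.1245},{"gripper":0,"travel":[0,0,0],"twist":0.1245},{"gripper":0,"travel":[0,0,0],"twist":0.1245}]' 20
python3 -m handwheel '[{"gripper":0,"travel":[0,0,0],"twist":0.1245},{"gripper":0,"travel":[0,0,0],"twist":0.1245},{"gripper":0,"travel":[0,0,0],"twist":0.1245},{"gripper":0,"travel":[0,0,0],"twist":0.1245},{"gripper":0,"travel":[0,0,0],"twist":0}]'
```

```text
time_s: 2.33
ee_pos: [257.2, 514.3, 404.8]
ee_rot: [180.0, -0.0, 124.5]
force: [0.3, 0.9, -0.4]
gripper_width: 67.4
time_s: 2.75
ee_pos: [257.2, 514.3, 404.8]
ee_rot: [180.0, -0.0, 96.2]
force: [-0.2, -0.6, -0.9]
gripper_width: 34.2
```

```bash
for i in 1 2; do :; done; python3 -m handwheel '[{"gripper":0,"travel":[-0.0358,0.0198,0],"twist":0},{"gripper":0,"travel":[-0.0358,0.0198,0],"twist":0},{"gripper":0,"travel":[-0.0358,0.0198,0],"twist":0},{"gripper":0,"travel":[-0.0358,0.0198,0],"twist":0},{"gripper":0,"travel":[-0.0358,0.0198,0],"twist":0}]'
python3 -m handwheel '[{"gripper":0,"travel":[-0.0358,0.0198,0],"twist":0},{"gripper":0,"travel":[-0.0358,0.0198,0],"twist":0},{"gripper":0,"travel":[-0.0358,0.0198,0],"twist":0},{"gripper":0,"travel":[-0.0358,0.0198,0],"twist":0},{"gripper":0,"travel":[-0.0358,0.0198,0],"twist":0}]'
python3 -m handwheel '[{"gripper":0,"travel":[-0.0358,0.0198,0],"twist":0},{"gripper":0,"travel":[-0.0358,0.0198,0],"twist":0},{"gripper":0,"travel":[-0.0358,0.0198,0],"twist":0},{"gripper":0,"travel":[-0.0358,0.0198,0],"twist":0},{"gripper":0,"travel":[0,0,0],"twist":0}]'
python3 - <<'E'
from h import *
f=env.grab_frame("wrist");cv2.imwrite("pics/w1.png",f["frame"][:,:,::-1])
T=np.array(f["extrinsics"]);print(T[:3,3],T[:3,2])
for n,z in dict(left_tab=134,track_rear=125,ramp_top=125,rear_ball_center=149,front_ball_center=149).items():
    for r in env.pinpoint("wrist",n)[:3]:print(n,round(r["confidence"],2),np.round(r["uv"]),atz(f,r["uv"],z).round())
s=env.state();print("tip px",proj(f,[s["ee_pos"][0],s["ee_pos"][1],134]))
q=[655.8,-42,.111]
E
```

```text
time_s: 3.17
ee_pos: [376.1, 345.7, 404.9]
ee_rot: [180.0, -0.0, 96.6]
force: [0.9, 0.9, 0.0]
gripper_width: 1.4
time_s: 3.58
ee_pos: [494.4, 178.5, 405.0]
ee_rot: [180.0, -0.0, 96.6]
force: [0.4, -0.2, 1.0]
gripper_width: 0.6
time_s: 4.0
ee_pos: [591.5, 41.5, 404.3]
ee_rot: [179.8, 0.2, 96.2]
force: [-0.7, 0.6, 0.2]
gripper_width: 0.4
[582.43608946 122.84821696 385.75368227] [ 0.03472785 -0.29218385 -0.95573143]
left_tab 0.76 [314. 246.] [593.  42. 134.]
track_rear 0.9 [ 95. 348.] [430. -65. 125.]
rear_ball_center 0.87 [ 60. 319.] [421. -26. 149.]
rear_ball_center 0.77 [ 80. 196.] [441.  64. 149.]
rear_ball_center 0.72 [168. 369.] [496. -59. 149.]
tip px [306.63555489 236.47684163]
```

View pics/w1.png

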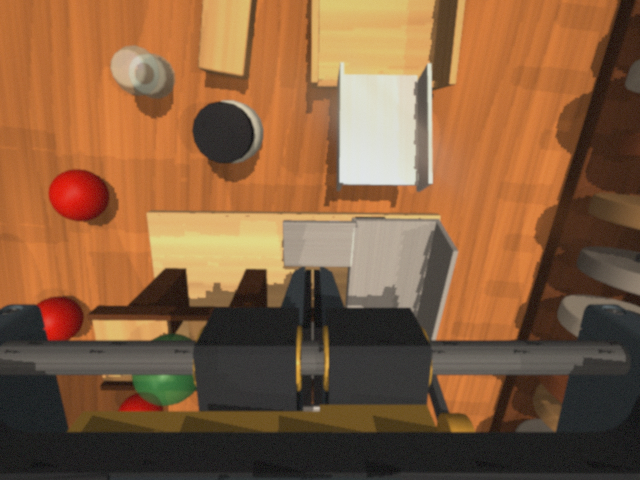

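The wrist picture shows the raised left tab at about (283–355, 222–268). The tip projects at (307,236), so it is over the tab and clear of the gate wall. Going down.

```bash
python3 -m handwheel '[{"gripper":0,"travel":[0,0,0.025],"twist":0},{"gripper":0,"travel":[0,0,0.025],"twist":0},{"gripper":0,"travel":[0,0,0.02],"twist":0},{"gripper":0,"travel":[0,0,0.005],"twist":0},{"gripper":0,"travel":[0,0,0.005],"twist":0}]'
python3 -m handwheel '[{"gripper":0,"travel":[0,0,0.004],"twist":0},{"gripper":0,"travel":[0,0,0.004],"twist":0},{"gripper":0,"travel":[0,0,0.004],"twist":0},{"gripper":0,"travel":[0,0,0.004],"twist":0},{"gripper":0,"travel":[0,0,0.004],"twist":0}]'
python3 -m handwheel '[{"gripper":0,"travel":[0,0,0.004],"twist":0},{"gripper":0,"travel":[0,0,0.004],"twist":0},{"gripper":0,"travel":[0,0,0.004],"twist":0},{"gripper":0,"travel":[0,0,0],"twist":0},{"gripper":0,"travel":[0,0,0],"twist":0}]'
```

```text
time_s: 4.72
ee_pos: [587.7, 47.9, 324.4]
ee_rot: [-179.9, -0.0, 96.5]
force: [-0.1, -0.5, 0.1]
gripper_width: 0.5
time_s: 5.13
ee_pos: [588.4, 46.8, 305.0]
ee_rot: [179.9, 0.0, 96.4]
force: [-1.6, 0.1, 1.0]
gripper_width: 0.3
time_s: 5.55
ee_pos: [588.2, 46.8, 292.4]
ee_rot: [-180.0, -0.0, 96.4]
force: [-0.1, -0.0, -0.2]
gripper_width: 0.8
```

```bash
python3 -m handwheel '[{"gripper":0,"travel":[0,0,-0.03],"twist":0},{"gripper":0,"travel":[0,0,-0.035],"twist":0},{"gripper":0,"travel":[0,0,-0.035],"twist":0},{"gripper":0,"travel":[0,-0.04,0],"twist":0},{"gripper":0,"travel":[0,-0.04,0],"twist":0}]'
python3 -m handwheel '[{"gripper":0,"travel":[0,-0.04,0],"twist":0},{"gripper":0,"travel":[0,-0.04,0],"twist":0},{"gripper":0,"travel":[0,-0.02,0],"twist":0},{"gripper":0,"travel":[0,0,0],"twist":0}]'
python3 fit.py; cp pics/fit.png pics/fit2.png
```

```text
time_s: 5.97
ee_pos: [509.8, 38.0, 395.5]
ee_rot: [179.6, 0.0, 96.4]
force: [-1.2, 0.6, 0.2]
gripper_width: 0.7
time_s: 6.3
ee_pos: [405.1, 26.6, 393.1]
ee_rot: [-179.9, -0.0, 96.4]
force: [0.3, 0.5, -1.1]
gripper_width: 0.3
1 94.80103680086445 [ 6.54774315e+02 -4.09929143e+01  1.08347867e-01] 6.207875495121312
top track_rear 0.65 [1.2 2.5]
top ramp_top 0.89 [-2.5 -0.8]
top pivot 0.91 [-0.5 -1.3]
top rear_ball_center 0.62 [1.7 0.4]
top front_ball_center 0.58 [-0.4  0. ]
top left_box 0.62 [ 2.  -1.8]
top right_box 0.81 [2.1 1.9]
top left_tab 0.93 [ 0.7 -5.4]
scene track_rear 0.91 [-2.8  2.7]
scene ramp_top 0.68 [-0.  -1.4]
scene pivot 0.61 [0.4 0.9]
scene rear_ball_center 0.76 [ 0.3 -1.6]
scene front_ball_center 0.78 [2.5 1.2]
scene left_box 0.8 [-0.3 -0.8]
scene right_box 0.8 [0.5 1.1]
scene left_tab 0.79 [  4.2 -14.4]
scene right_tab 0.91 [ 0.7 16.7]
-1 34.13475945693913 [ 6.54450602e+02 -4.05025015e+01  1.09633799e-01] 6.281553998912304
top track_rear 0.65 [1.1 2.6]
top ramp_top 0.89 [-2.7 -0.7]
top pivot 0.91 [-0.7 -1.2]
top rear_ball_center 0.62 [1.6 0.6]
top front_ball_center 0.58 [-0.6  0.2]
top left_box 0.62 [ 1.7 -1.5]
top right_box 0.81 [1.9 1.9]
top left_tab 0.93 [ 2.1 -1.1]
scene track_rear 0.91 [-2.6  2.7]
scene ramp_top 0.68 [ 0.2 -1.5]
scene pivot 0.61 [0.7 0.9]
scene rear_ball_center 0.76 [ 0.5 -1.6]
scene front_ball_center 0.78 [2.8 1.2]
scene left_box 0.8 [ 0.1 -1. ]
scene right_box 0.8 [0.7 1.2]
scene left_tab 0.79 [3.1 0.6]
scene right_tab 0.91 [-1.8  0.8]
7.3
```

View pics/fit2.png

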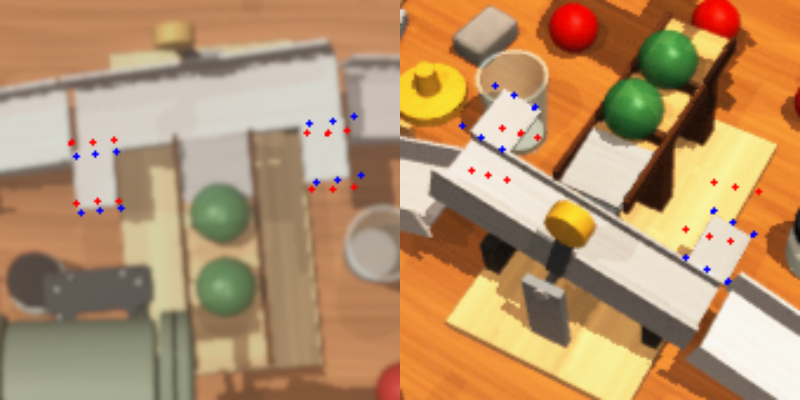

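Gate now rests left end down (weight leans left, tilt −0.25 fits to about 3 px). Next, go behind the rear ball.

```bash
python3 -m handwheel '[{"gripper":0,"travel":[-0.031,0.004,0],"twist":0},{"gripper":0,"travel":[-0.031,0.004,0],"twist":0},{"gripper":0,"travel":[-0.031,0.004,0],"twist":0},{"gripper":0,"travel":[0,0,0],"twist":0},{"gripper":0,"travel":[0,0,0],"twist":0}]'
python3 - <<'E'
from h import *
f=env.grab_frame("wrist");cv2.imwrite("pics/w2.png",f["frame"][:,:,::-1])
s=env.state();p=np.array(s["ee_pos"]);print(p.round(1),s["ee_rot"])
for n,z in dict(track_rear=125,ramp_top=125,rear_ball_center=149,front_ball_center=149).items():
  for c in("wrist","top"):
    if c=="top" and n=="track_rear": g=env.grab_frame("top")
    for r in env.pinpoint(c,n)[:3]:
        w=atz(f if c=="wrist" else g,r["uv"],z)
        d=w-[655,-41.3,0];a=np.radians(6.3)
        print(c,n,round(r["confidence"],2),np.round(r["uv"]),w.round(),"stand",(np.cos(a)*d[0]+np.sin(a)*d[1]).round(),(np.cos(a)*d[1]-np.sin(a)*d[0]).round(1))
E
```

```text
time_s: 7.72
ee_pos: [431.8, -65.2, 392.6]
ee_rot: [-180.0, -0.0, 96.2]
force: [0.7, 0.3, -0.0]
gripper_width: 0.2
[431.5 -64.4 392.6] [-1.79971285e+02 -4.38230376e-02  9.62710622e+01]
wrist track_rear 0.84 [315. 248.] [434. -64. 125.] stand -223.0 1.4
top ramp_top 0.74 [325. 215.] [570. -54. 125.] stand -85.0 -3.8
top ramp_top 0.65 [436. 232.] [ 540. -270.  125.] stand -140.0 -215.0
wrist rear_ball_center 0.92 [418. 261.] [499. -58. 149.] stand -157.0 0.3
wrist rear_ball_center 0.85 [208. 247.] [365. -64. 149.] stand -290.0 9.7
wrist rear_ball_center 0.68 [253.  98.] [388.  27. 149.] stand -258.0 97.6
top rear_ball_center 0.77 [403. 293.] [ 420. -204.  149.] stand -252.0 -135.7
top rear_ball_center 0.55 [345. 332.] [346. -95. 149.] stand -313.0 -19.5
top rear_ball_center 0.55 [279. 316.] [374.  29. 149.] stand -272.0 101.0
wrist front_ball_center 0.88 [512. 262.] [558. -53. 149.] stand -97.0 -1.0
top front_ball_center 0.77 [326. 218.] [560. -57. 149.] stand -96.0 -5.3
top front_ball_center 0.75 [433. 271.] [ 463. -260.  149.] stand -215.0 -196.2
top front_ball_center 0.46 [434. 230.] [ 542. -263.  149.] stand -137.0 -207.8
```

View pics/w2.png

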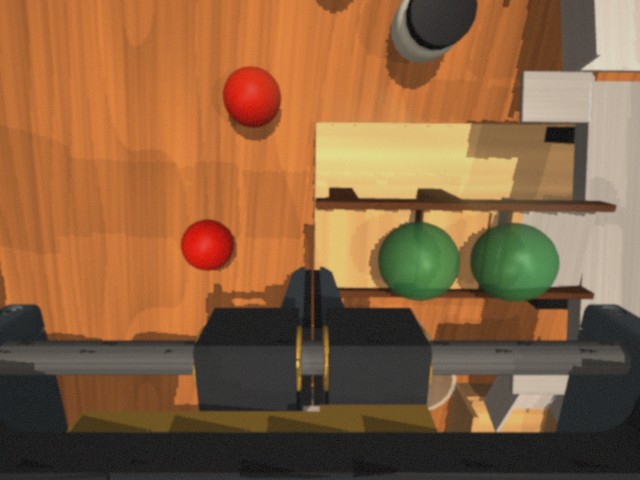

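Tip is in line with the track (balls at (418,261) and (512,262), within 1–2 mm of the centre line). Lower the tip to 12 mm above the floor and start pushing.

```bash
python3 -m handwheel '[{"gripper":0,"travel":[-0.001,0,0.02],"twist":0},{"gripper":0,"travel":[0,0,0.02],"twist":0},{"gripper":0,"travel":[0,0,0.0165],"twist":0},{"gripper":0,"travel":[0,0,0.008],"twist":0},{"gripper":0,"travel":[0,0,0],"twist":0}]'
python3 -m handwheel '[{"gripper":0,"travel":[0,0.006,0],"twist":0},{"gripper":0,"travel":[0,0.006,0],"twist":0},{"gripper":0,"travel":[0,0.004,0],"twist":0},{"gripper":0,"travel":[0,0.003,0],"twist":0},{"gripper":0,"travel":[0,0.003,0],"twist":0}]'
python3 -m handwheel '[{"gripper":0,"travel":[0,0.003,0],"twist":0},{"gripper":0,"travel":[0,0.003,0],"twist":0},{"gripper":0,"travel":[0,0.003,0],"twist":0},{"gripper":0,"travel":[0,0.003,0],"twist":0},{"gripper":0,"travel":[0,0.003,0],"twist":0}]'
```

```text
time_s: 8.63
ee_pos: [431.2, -65.0, 326.7]
ee_rot: [-179.8, -0.1, 96.4]
force: [0.0, 0.0, -0.7]
gripper_width: 0.5
time_s: 9.05
ee_pos: [454.2, -62.7, 328.8]
ee_rot: [179.9, 0.0, 96.4]
force: [0.2, 0.4, 0.7]
gripper_width: 0.5
time_s: 9.47
ee_pos: [468.4, -61.1, 328.1]
ee_rot: [-179.9, -0.0, 96.4]
force: [-0.8, -0.2, 0.4]
gripper_width: 0.2
```

Run:
```python
from h import *
f=env.grab_frame("scene");cv2.imwrite("pics/s3.png",cv2.resize(f["frame"][130:400,180:460,::-1],None,fx=2,fy=2))
for n in("rear_ball_center","front_ball_center"):
    for r in env.pinpoint("scene",n)[:3]:
        d=atz(f,r["uv"],149)-[655,-41.3,0];a=np.radians(6.3)
        print(n,round(r["confidence"],2),np.round(r["uv"]),(np.cos(a)*d[0]+np.sin(a)*d[1]).round(),(np.cos(a)*d[1]-np.sin(a)*d[0]).round(1))
print(env.state()["ee_pos"])
```

```text
rear_ball_center 0.88 [282. 191.] -154.0 -88.2
rear_ball_center 0.73 [344. 188.] -219.0 17.3
rear_ball_center 0.61 [323. 209.] -150.0 5.0
front_ball_center 0.6 [309. 225.] -100.0 -0.4
front_ball_center 0.32 [284. 309.] 76.0 46.5
[468.77005527 -61.06581908 328.2285573 ]
```

View pics/s3.png

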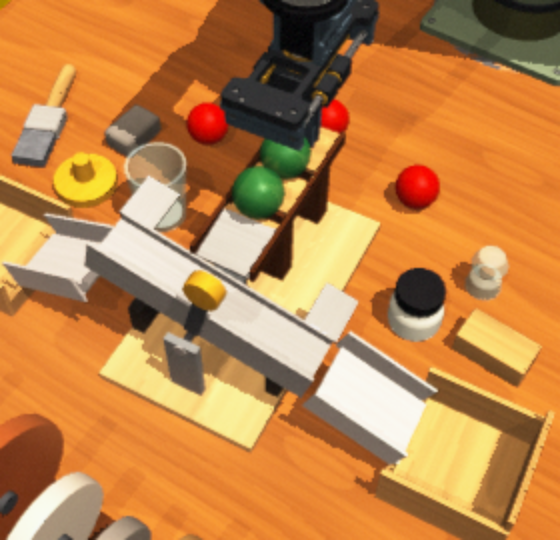

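The rear ball (pixel 323,209) is out of its notch and touching the front ball (309,225). Continue slowly.

```bash
python3 -m handwheel '[{"gripper":0,"travel":[0,0.003,0],"twist":0},{"gripper":0,"travel":[0,0.003,0],"twist":0},{"gripper":0,"travel":[0,0.003,0],"twist":0},{"gripper":0,"travel":[0,0.003,0],"twist":0},{"gripper":0,"travel":[0,0.003,0],"twist":0}]'
python3 -m handwheel '[{"gripper":0,"travel":[0,0.003,0],"twist":0},{"gripper":0,"travel":[0,0.003,0],"twist":0},{"gripper":0,"travel":[0,0.003,0],"twist":0},{"gripper":0,"travel":[0,0,0],"twist":0},{"gripper":0,"travel":[0,0,0],"twist":0}]'
python3 - <<'E'
from h import *
f=env.grab_frame("scene");cv2.imwrite("pics/s4.png",cv2.resize(f["frame"][130:400,180:460,::-1],None,fx=2,fy=2))
E
```

```text
time_s: 10.03
ee_pos: [483.8, -59.4, 328.3]
ee_rot: [180.0, 0.0, 96.4]
force: [-0.3, -0.4, 0.2]
gripper_width: 0.7
time_s: 10.45
ee_pos: [492.5, -58.4, 328.2]
ee_rot: [180.0, -0.0, 96.4]
force: [-0.4, -0.1, 0.1]
gripper_width: 0.3
```

View pics/s4.png

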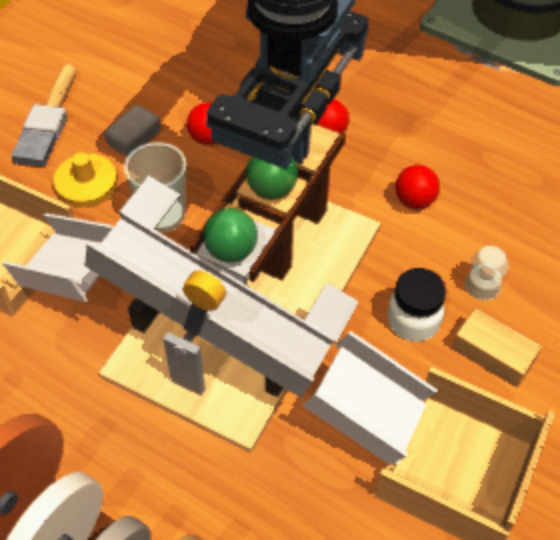

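The front ball is rolling down the ramp (crop pixel 230,235). I'll let it run, then push the rear ball on.

```bash
python3 -m handwheel '[{"gripper":0,"travel":[0,0,0],"twist":0},{"gripper":0,"travel":[0,0,0],"twist":0},{"gripper":0,"travel":[0,0,0],"twist":0},{"gripper":0,"travel":[0,0,0],"twist":0},{"gripper":0,"travel":[0,0,0],"twist":0}]' >/dev/null
for i in 1 2 3; do python3 -m handwheel '[{"gripper":0,"travel":[0,0,0],"twist":0},{"gripper":0,"travel":[0,0,0],"twist":0},{"gripper":0,"travel":[0,0,0],"twist":0},{"gripper":0,"travel":[0,0,0],"twist":0},{"gripper":0,"travel":[0,0,0],"twist":0}]' | tail -5;done
python3 - <<'E'
from h import *
f=env.grab_frame("scene");cv2.imwrite("pics/s5.png",cv2.resize(f["frame"][130:430,180:460,::-1],None,fx=1.8,fy=1.8))
E
```

```text
time_s: 11.33
ee_pos: [492.3, -58.4, 328.2]
ee_rot: [180.0, -0.0, 96.4]
force: [0.2, 0.0, -0.2]
gripper_width: 0.3
time_s: 11.75
ee_pos: [492.3, -58.4, 328.3]
ee_rot: [180.0, -0.0, 96.4]
force: [0.6, -0.1, -0.4]
gripper_width: 0.6
time_s: 12.17
ee_pos: [492.3, -58.4, 328.3]
ee_rot: [180.0, -0.0, 96.4]
force: [1.0, -0.5, 0.1]
gripper_width: 0.5
```

View pics/s5.png

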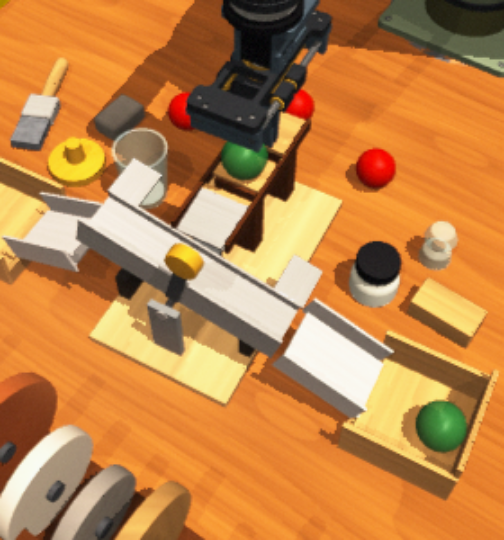

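The first ball is in the left box (crop pixel 440,425). Push the rear ball on, 3 mm per row.

```bash
for i in 1; do python3 -m handwheel '[{"gripper":0,"travel":[0,0.003,0],"twist":0},{"gripper":0,"travel":[0,0.003,0],"twist":0},{"gripper":0,"travel":[0,0.003,0],"twist":0},{"gripper":0,"travel":[0,0.003,0],"twist":0},{"gripper":0,"travel":[0,0.003,0],"twist":0}]'; done
python3 -m handwheel '[{"gripper":0,"travel":[0,0.003,0],"twist":0},{"gripper":0,"travel":[0,0.003,0],"twist":0},{"gripper":0,"travel":[0,0.003,0],"twist":0},{"gripper":0,"travel":[0,0.003,0],"twist":0},{"gripper":0,"travel":[0,0.003,0],"twist":0}]'
python3 -m handwheel '[{"gripper":0,"travel":[0,0.003,0],"twist":0},{"gripper":0,"travel":[0,0.003,0],"twist":0},{"gripper":0,"travel":[0,0.003,0],"twist":0},{"gripper":0,"travel":[0,0.003,0],"twist":0},{"gripper":0,"travel":[0,0.003,0],"twist":0}]'
python3 -m handwheel '[{"gripper":0,"travel":[0,0.002,0],"twist":0},{"gripper":0,"travel":[0,0,0],"twist":0},{"gripper":0,"travel":[0,0,0],"twist":0},{"gripper":0,"travel":[0,0,0],"twist":0},{"gripper":0,"travel":[0,0,0],"twist":0}]'
python3 -m handwheel '[{"gripper":0,"travel":[0,-0.01,0],"twist":0},{"gripper":0,"travel":[0,-0.02,0],"twist":0},{"gripper":0,"travel":[0,0,0],"twist":0},{"gripper":0,"travel":[0,0,0],"twist":0},{"gripper":0,"travel":[0,0,0],"twist":0}]'
python3 - <<'E'
from h import *
f=env.grab_frame("scene");cv2.imwrite("pics/s6.png",cv2.resize(f["frame"][130:430,180:460,::-1],None,fx=1.8,fy=1.8))
E
```

```text
time_s: 12.63
ee_pos: [507.7, -56.7, 328.2]
ee_rot: [180.0, -0.0, 96.4]
force: [-0.3, -0.9, -0.8]
gripper_width: 0.5
time_s: 13.05
ee_pos: [522.5, -55.1, 328.2]
ee_rot: [180.0, -0.0, 96.4]
force: [0.6, 0.1, -0.2]
gripper_width: 0.5
time_s: 13.47
ee_pos: [537.5, -53.4, 328.3]
ee_rot: [180.0, -0.0, 96.4]
force: [-0.3, -0.1, 0.6]
gripper_width: 0.2
time_s: 13.88
ee_pos: [538.9, -53.2, 328.3]
ee_rot: [-180.0, -0.0, 96.4]
force: [0.2, 0.7, 0.2]
gripper_width: 0.5
time_s: 14.3
ee_pos: [509.3, -56.6, 328.6]
ee_rot: [179.9, 0.0, 96.3]
force: [0.4, 0.4, 0.3]
gripper_width: 0.5
```

View pics/s6.png

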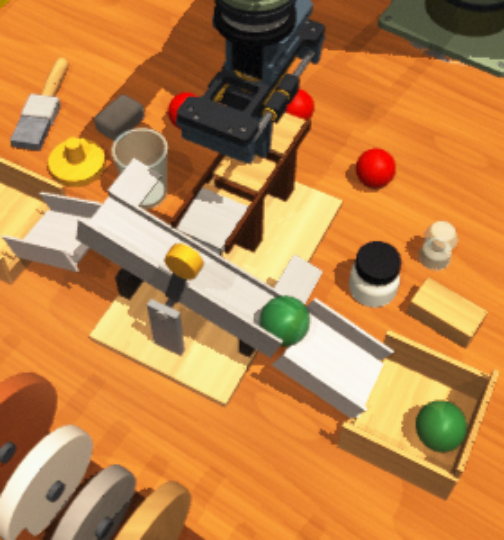

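The second ball is at the left end of the gate (285,320), going into the left chute. Retract upward, wait and check.

```bash
python3 -m handwheel '[{"gripper":0,"travel":[0,-0.01,-0.02],"twist":0},{"gripper":0,"travel":[0,0,-0.03],"twist":0},{"gripper":0,"travel":[0,0,-0.03],"twist":0},{"gripper":0,"travel":[0,0,0],"twist":0},{"gripper":0,"travel":[0,0,0],"twist":0}]' 
for i in 1 2 3 4; do python3 -m handwheel '[{"gripper":0,"travel":[0,0,0],"twist":0},{"gripper":0,"travel":[0,0,0],"twist":0},{"gripper":0,"travel":[0,0,0],"twist":0},{"gripper":0,"travel":[0,0,0],"twist":0},{"gripper":0,"travel":[0,0,0],"twist":0}]' | tail -5|head -1;done
python3 - <<'E'
from h import *
f=env.grab_frame("scene");cv2.imwrite("pics/s7.png",cv2.resize(f["frame"][130:430,180:460,::-1],None,fx=1.8,fy=1.8))
E
```

```text
time_s: 14.77
ee_pos: [500.0, -57.6, 410.0]
ee_rot: [179.7, 0.1, 96.4]
force: [-0.4, -0.5, -0.9]
gripper_width: 0.4
time_s: 15.18
time_s: 15.6
time_s: 16.02
time_s: 16.43
```

View pics/s7.png

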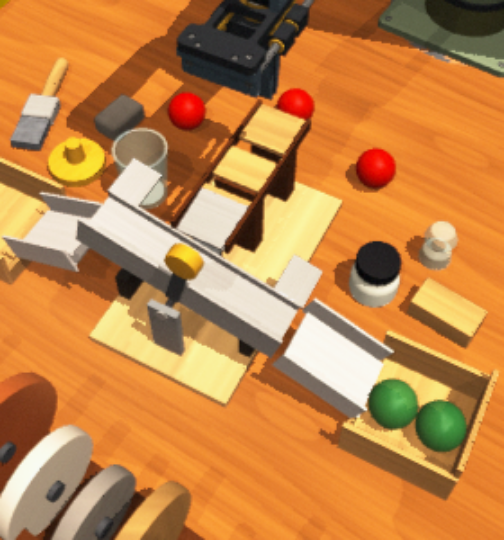

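Both balls lie in the left box (393,403 and 440,425), the gate is still tipped left and the bystanders have not moved. Handing in.

```bash
python3 -c "
from workcell import env
env.job_done();print(env.state()['time_s'])"
```

```text
the job is handed in; nothing more can be done
the job is handed in; nothing more can be done
```

The job is done and handed in: both glass balls are in the left catch box. It took about 16.5 s of the 45 s allowed.

- **Gate:** it started with its left end up. I pressed the left tab down with the shut fingertips until it rocked over. A pose fit from two cameras afterwards agreed with left end down to within a few pixels.
- **Balls:** I pushed both along the track from behind the rear ball, with the tip about 12 mm above the floor. Each rolled by itself down the ramp, gate and left chute.
- **Last check:** the final picture before handing in showed both balls at rest in the left box and the gate still tipped left. The bystanders and red balls were unmoved by eye in the pictures; I did not measure them. The fingers were clear of everything, and the sensed force stayed below about 2 N at every reading.
- **Disagreements:** the detectors sometimes reported the red balls or other wrong spots as the glass balls. I discarded those by comparing them with the stand geometry. The state could not be read after handing in.

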